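Put the boards back in their own stands

TASK

The two wooden boards are standing in each other's stands: swap them, so that the long board ends in the long stand and the short board in the short stand, using the free wide groove of the grey drying block as the place to stand one of them meanwhile. Also take the dry scraper from the drying block and stand it in the little stand whose narrow groove suits its thin blade. Leave each one upright, fully down and centred along its stand, and do not disturb the jar, the rolling pin or the spoon rest.

Things in the scene. Friction and masses are not known exactly. Their poses are not given: they have to be found in the camera images.
- long_board: Mango-wood rolling board, a plain slab 200 mm long (x). Stands on its long edge at the start, 20 mm thick (y) and 120 mm high (z). Origin: middle of the lower edge (in a groove 10 mm above the counter, so the top is 130 mm up); x along its length, z up. About 0.3 kg. At the start it stands in short_stand.
- short_board: Mango-wood board, a plain slab 120 mm long (x). Stands on its long edge at the start, 20 mm thick (y) and 120 mm high (z). Origin: middle of the lower edge (in a groove 10 mm above the counter, so the top is 130 mm up); x along its length, z up. About 0.2 kg. At the start it stands in long_stand.
- scraper: Plastic dough scraper, 120 mm long (x), blade 6 mm thick (y) from its lower edge up to 75 mm, above that a straight grip bar 16 mm thick from 75 to 105 mm. Stands upright, blade down. Origin: middle of the blade's lower edge; x along its length, z up. 0.1 kg. At the start it stands in the narrow groove of drying_block.
- long_stand: The long wooden board stand, 140 mm long, 53 mm wide at its foot: one groove 25 mm wide; the upper 14 mm of its cheeks lean outwards 8 mm each side as a lead-in. Groove floor 10 mm above the counter, cheeks 58 mm high. Fixed. Origin: under its centre; x along the open-ended groove, z up. Holds the short board at the start, is for the long board.
- short_stand: The short wooden board stand, 80 mm long, 53 mm wide at its foot: one groove 25 mm wide; the upper 14 mm of its cheeks lean outwards 8 mm each side as a lead-in. Groove floor 10 mm above the counter, cheeks 58 mm high. Fixed. Origin: under its centre; x along the open-ended groove, z up. Holds the long board at the start, is for the short board.
- narrow_stand: The little narrow wooden stand, 80 mm long, 38 mm wide at its foot: one groove 10 mm wide; the upper 14 mm of its cheeks lean outwards 8 mm each side as a lead-in. Groove floor 10 mm above the counter, cheeks 58 mm high. Fixed. Origin: under its centre; x along the open-ended groove, z up. Empty at the start, is for the scraper.
- drying_block: Grey plastic drying block, 100 mm long with two parallel grooves along its x: a wide one (25 mm) at y = -38 mm, free at the start, and a narrow one (10 mm) at y = +38 mm, which holds the scraper at the start. Lead-ins, floor and height as on the stands. Fixed. Origin: under its middle, z up.
- jar: Swing-top glass jar, 92 mm across and 154 mm high. Origin: centre of its underside, z up. Bystander: leave it where it is.
- pin: Slim acacia rolling pin, 27 mm thick and 320 mm long with its handles (along y), lying in a low wooden rest. Origin: under its middle. Bystander: leave it where it is.
- spoon_rest: Silicone spoon rest, a shallow dish 100 mm across and 18 mm high with a short tongue to its +x. Origin: centre of the dish's underside. Bystander: leave it where it is.
There are look-alikes about, which are no part of the job. Leave any pink look-alike of the long_board alone.

How it is judged:
By the outcome, as a careful person would: the job done as asked, in the order asked, and still so for the second after the job is handed in, with the robot touching nothing.
It also fails if it takes over 128 s, if anything falls off the work surface, if the arm or the gripper's body presses on something with over 40 N, if the wrist force passes 120 N, or if a joint passes its speed limit or range.

ROBOT

A 6-joint arm with a two-finger parallel gripper is mounted at the origin on the work surface. World frame = base frame: x ahead of the robot, y to its left, z up, the work surface at z = 0. Lengths are in m, angles in degrees, forces in N, time in s.
With the tool pointing down it reaches from about 0.3 to 0.75 m from the base axis. Payload 8.5 kg.
Tool frame: the origin (TCP) lies at the very end of the fingers, on their centre line; the grasp point (between the pads) lies 19 mm behind it; x points along the fingers, y is the direction in which the jaws open and shut, and the axes are right-handed (so a half turn about x gives the same grasp; the last joint's range is limited). The gripper opens to 85 mm and grips with 20 to 120 N. Pads are 22 mm wide; open, the fingers measure 114 mm over their backs; the gripper's body (76 mm by 85 mm) begins 54 mm behind the grasp point. The pads swing forward as they close: fully open they stand 13 mm farther back than shut.
Start: joints at [56.82, 21.807, 74.336, -0, 83.858, -12.336], TCP at [0.196, 0.514, 0.2] pointing down, gripper open.
Joint ranges: [-178.18, 178.18], [-50.72, 133.34], [12.68, 142.11], [-81.47, 261.47], [9.98, 163.14], [-165.26, 165.26]. Speed limits (degrees/s): [136.94, 136.94, 180, 180, 180, 180].

INTERFACE

Orientations are given as a 3x3 rotation matrix whose columns are the frame's x, y, z axes.
In Python, from rig import env, eyes, close_job gives the robot as it stands.
- The arm moves only by the shell command python3 -m pendant 'ROWS' [OPENING] [FORCE]. ROWS is a JSON object of lists of equal length, an entry for each row: "travel": the shift along the world's x, y, z in mm, a list of three; "delta_rot": the turn, a rotation vector about the world's x, y, z in rad, a list of three. In form: {"travel": [[x, y, z], ...], "delta_rot": [[wx, wy, wz], ...]}. A call has 1 to 20 rows; each row shifts and turns the commanded pose from where the row before left it; what a row does not reach is not made up. A row lasts 1/12 s, in which the tool goes at most 41.7 mm and 7.16 degrees, less where a joint would pass 70% of its speed; a pose out of reach is approached as far as the arm can. A call with a gripper value outside its range is refused whole. OPENING is the finger opening in mm, from 0 to 85.4, set as the call begins (- or left out, the last holds). The fingers move at their own pace and stop on an object; FORCE is the grip in N (left out, the last holds). Time passes only in rows, so rows that do not move let the fingers close. It gives the time, the measured TCP pose, the force and the opening at its end, in the units of the state.
- env.observe(): the state, without advancing time (a new reading comes with each control period).
- eyes.get_image(name): name is "scene" or "side" or "wrist"; returns the picture (420x560x3 uint8, red, green, blue); there is no depth.
- eyes.camera_model(name): a dict with "vfov" (degrees; the focal length in pixels is half the picture's height over the tangent of half this angle, whatever the lens; pixels are square), "cx", "cy" (the principal point, pixels), "k1" (the pictures are not rectified: a ray, as slopes to the right and down, at radius r is drawn at 1 + k1 r^2 times it, then the intrinsics apply), "pose" (4x4, takes a point from camera to world coordinates). Camera axes: x right, y up, looking along -z (the intrinsics and any distortion apply to the point x, -y, -z); pixel columns grow to the right and rows downward; lengths in m; the calibration is good to about 2 mm. A picture is of the moment at which its call begins: read the wrist's pose just before it. camera_model takes no time and is no camera call; for the wrist camera it gives the pose at the moment of the call.
- close_job(): hands the job in, once; it reports no verdict.
The state is a dict: "time_s": time; "q": joint angles; "qvel": joint speeds; "joint_efforts": joint torques, N m; "position": TCP position; "tool_rot": TCP orientation; "ft_force": force on the tool from outside, world axes, zero at the start; "wrist_torque": the same for the moment, N m; "grip_width": finger opening in m.
Only numpy, scipy, OpenCV 4.12 (cv2) and the standard library are available. Lean on these libraries where they do the work, as an engineer would, in place of code of your own. Each camera call takes 0.05 s, during which the arm holds its last target. There are 200 camera calls.

## Working session

There is one attempt and no reset: what is moved stays moved. The work goes in short steps, Python scripts to look and compute and a shell command to move; the robot and the scene stay as the last step left them, time stands still between calls to the robot, and variables do not carry over. Pictures are saved under pics/ and viewed, about 12 in all and at most 16, crops included, and the job is handed in when it is done.

```bash
ls; mkdir -p pics
python3 - <<'E'
from rig import env, eyes
import cv2,numpy as np
s=env.observe();print(s)
for n in ["scene","side"]:
    m=eyes.camera_model(n);print(n,m)
    cv2.imwrite(f"pics/{n}0.png",cv2.cvtColor(eyes.get_image(n),cv2.COLOR_RGB2BGR))
a=cv2.imread("pics/scene0.png");cv2.imwrite("pics/scene0.png",cv2.resize(a,(800,600)))
a=cv2.imread("pics/side0.png");cv2.imwrite("pics/side0.png",cv2.resize(a,(800,600)))
E
```

```text
pics
{'time_s': 0.0, 'q': array([ 5.68179386e+01,  2.18394953e+01,  7.43828100e+01,  9.01558864e-04,
        8.38556964e+01, -1.23354607e+01]), 'qvel': array([ 0.02068587, -0.08050794,  0.01468288, -0.01673856,  0.00401896,
        0.07253273]), 'joint_efforts': array([ 1.21299126e-03, -4.48467028e+01, -2.31274813e+01, -2.10788889e-04,
        4.84161035e-03,  1.03946923e-05]), 'position': array([0.19554668, 0.51372904, 0.19893724]), 'tool_rot': array([[-7.58181865e-04,  3.55868254e-01,  9.34535827e-01],
       [-1.13083011e-03,  9.34535193e-01, -3.55868930e-01],
       [-9.99999073e-01, -1.32661462e-03, -3.06121098e-04]]), 'ft_force': array([-0.50688373, -0.68272431, -0.31884413]), 'wrist_torque': array([0.00686398, 0.02698508, 0.01424505]), 'grip_width': 0.08564928368690607}
scene {'vfov': 45.19093666965436, 'cx': 276.9549826007875, 'cy': 216.94434583658776, 'k1': -0.15769779149547064, 'pose': array([[-0.49692349, -0.61040938,  0.61682042,  1.24893262],
       [ 0.86769897, -0.36003777,  0.34274086,  0.38865316],
       [ 0.01286641,  0.70553043,  0.70856282,  0.83419399],
       [ 0.        ,  0.        ,  0.        ,  1.        ]])}
side {'vfov': 45.10202067638217, 'cx': 285.85557229195774, 'cy': 213.20968566991675, 'k1': -0.04036282427711827, 'pose': array([[ 0.84702096,  0.29076127, -0.44498694,  0.07452096],
       [-0.53110589,  0.49749849, -0.68587301, -0.71377575],
       [ 0.02195503,  0.817284  ,  0.57581667,  0.62487803],
       [ 0.        ,  0.        ,  0.        ,  1.        ]])}
```

View pics/scene0.png

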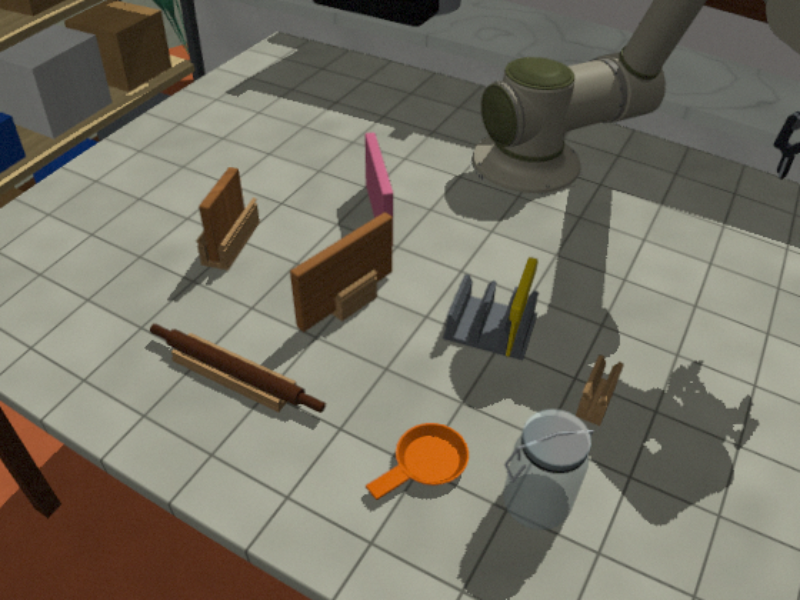

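View pics/side0.png

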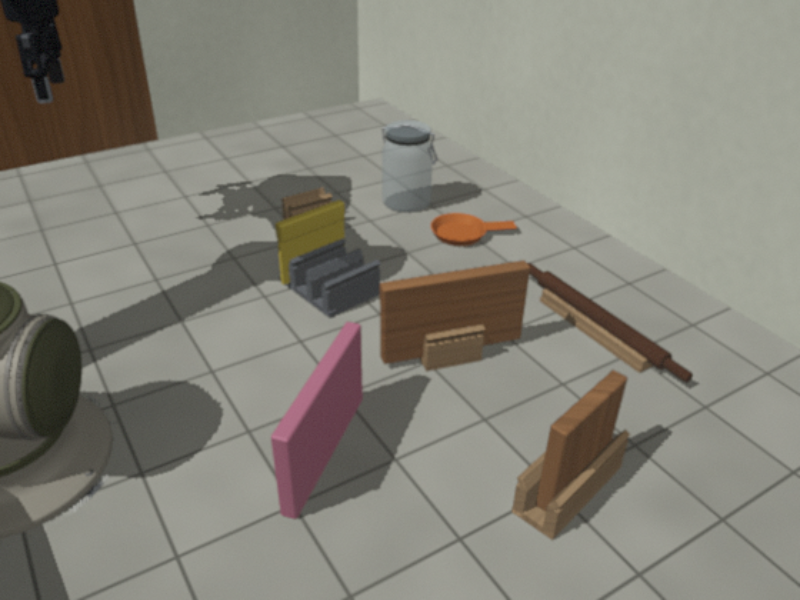

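```bash
cat > h.py <<'E'
from rig import env, eyes
import cv2,numpy as np
def KD(m):
    f=210/np.tan(np.radians(m["vfov"]/2))
    return np.array([[f,0,m["cx"]],[0,f,m["cy"]],[0,0,1]]),np.array([m["k1"],0,0,0,0.])
def ray(m,p):
    K,D=KD(m);q=cv2.undistortPoints(np.array([[p]],float),K,D)[0,0]
    return m["pose"][:3,:3]@np.array([q[0],-q[1],-1]),m["pose"][:3,3]
def w(m,p,z):
    d,o=ray(m,p);return (o+d*(z-o[2])/d[2])
def proj(m,P):
    K,D=KD(m);c=(np.atleast_2d(P)-m["pose"][:3,3])@m["pose"][:3,:3]*[1,-1,-1]
    return cv2.projectPoints(c,np.zeros(3),np.zeros(3),K,D)[0][:,0]
def snap(n,f,scale=1.0,crop=None):
    m=eyes.camera_model(n);a=cv2.cvtColor(eyes.get_image(n),cv2.COLOR_RGB2BGR)
    cv2.imwrite("pics/raw_"+f,a)
    if crop: a=a[crop[1]:crop[3],crop[0]:crop[2]]
    cv2.imwrite("pics/"+f,cv2.resize(a,None,fx=scale,fy=scale));return m
E
python3 - <<'E'
from h import *
S=eyes.camera_model("scene");T=eyes.camera_model("side")
def g(m,n,*pz):
    print(n,[ (np.round(w(m,np.array(p)*.7,z)*1000)[:2]).tolist() for p,z in pz])
g(S,"long top",((296,272),.13),((392,221),.13),((385,215),.13))
g(T,"long top",((380,285),.13),((527,268),.13),((529,263),.13))
g(S,"short top",((203,207),.13),((212,209),.13),((240,172),.13),((232,168),.13))
g(T,"short top",((546,430),.13),((566,435),.13),((627,380),.13),((612,373),.13))
g(S,"scraper top",((509,354),.01),((532,259),.115))
g(T,"scraper top",((279,225),.115),((345,208),.115))
g(S,"pink top",((384,196),.12),((372,134),.12))
g(S,"block cheeks",((464,276),.058),((450,308),.058),((535,293),.058),((525,325),.058))
g(T,"block cheeks",((328,294),.058),((379,264),.058),((291,260),.058),((341,243),.058))
g(S,"narrow",((600,357),.058),((618,363),.058),((583,390),.058),((604,397),.058))
g(S,"jar top",((556,440),.154)); g(S,"pin",((152,328),.03),((323,406),.03)); g(S,"spoon",((432,455),.015))
g(S,"short stand",((338,290),.058),((376,272),.058))
g(T,"long stand",((517,482),.058),((558,503),.058),((628,434),.058))
E
```

```text
long top [[642.0, -116.0], [467.0, -55.0], [460.0, -73.0]]
long top [[449.0, -71.0], [633.0, -132.0], [643.0, -124.0]]
short top [[590.0, -339.0], [587.0, -323.0], [481.0, -350.0], [478.0, -370.0]]
short top [[460.0, -369.0], [472.0, -384.0], [582.0, -357.0], [577.0, -340.0]]
scraper top [[526.0, 187.0], [421.0, 166.0]]
scraper top [[413.0, 157.0], [520.0, 156.0]]
pink top [[405.0, -107.0], [247.0, -226.0]]
block cheeks [[451.0, 69.0], [527.0, 83.0], [429.0, 183.0], [502.0, 196.0]]
block cheeks [[430.0, 39.0], [530.0, 72.0], [423.0, 147.0], [510.0, 154.0]]
narrow [[506.0, 317.0], [504.0, 344.0], [577.0, 316.0], [574.0, 346.0]]
jar top [[746.0, 322.0]]
pin [[776.0, -307.0], [764.0, 6.0]]
spoon [[750.0, 171.0]]
short stand [[581.0, -86.0], [515.0, -57.0]]
long stand [[442.0, -360.0], [459.0, -402.0], [590.0, -370.0]]
```

```bash
python3 -m pendant '{"travel":[[22,-22,15],[22,-22,15],[22,-22,15],[22,-22,15],[22,-22,15],[22,-22,15],[22,-22,15],[22,-22,15],[22,-22,15],[22,-22,15],[22,-22,15],[22,-22,15],[22,-22,15],[0,0,0],[0,0,0]],"delta_rot":[[0,0,0],[0,0,0],[0,0,0],[0,0,0],[0,0,0],[0,0,0],[0,0,0],[0,0,0],[0,0,0],[0,0,0],[0,0,0],[0,0,0],[0,0,0],[0,0,0],[0,0,0]]}'
python3 - <<'E'
from h import *
m=snap("wrist","w1.png",800/560);print(m,env.observe()["position"])
E
```

```text
time_s: 1.35
position: [0.4826, 0.2271, 0.3941]
tool_rot: [[-0.0, 0.358, 0.934], [0.0, 0.934, -0.358], [-1.0, -0.0, -0.0]]
ft_force: [-0.2, 0.1, -0.6]
grip_width: 0.0856
{'vfov': 63.61349581002862, 'cx': 278.08450328678174, 'cy': 211.46950626456203, 'k1': -0.04044353462624849, 'pose': array([[ 0.35687595, -0.89610709, -0.26387809,  0.41644226],
       [ 0.9341511 ,  0.34200011,  0.10196882,  0.25229263],
       [-0.00112865, -0.28289223,  0.95915104,  0.56807084],
       [ 0.        ,  0.        ,  0.        ,  1.        ]])} [0.48170422 0.22785648 0.39388996]
```

View pics/w1.png

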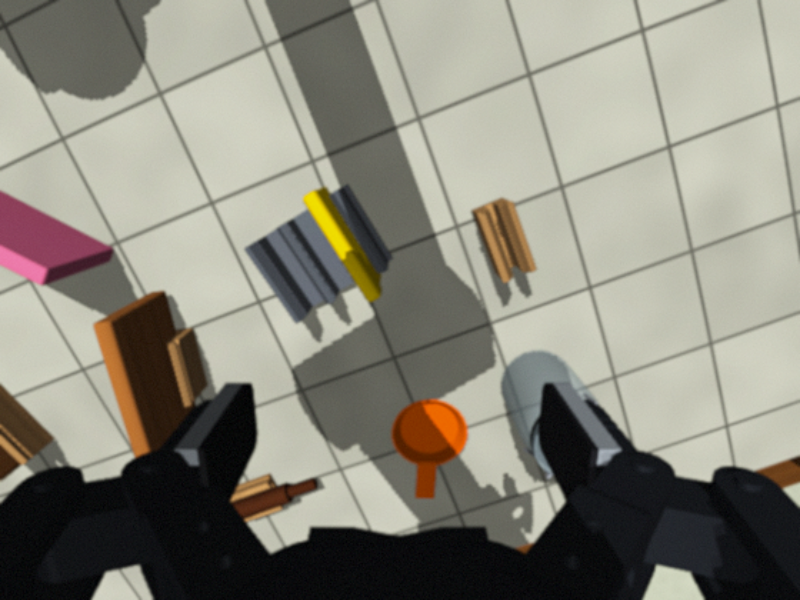

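Run:
```python
import cv2
a=cv2.imread("pics/raw_w1.png");cv2.imwrite("pics/w1c.png",cv2.resize(a[120:240,165:385],None,fx=3.6,fy=3.6,interpolation=cv2.INTER_CUBIC))
```

```text
(no output)
```

View pics/w1c.png

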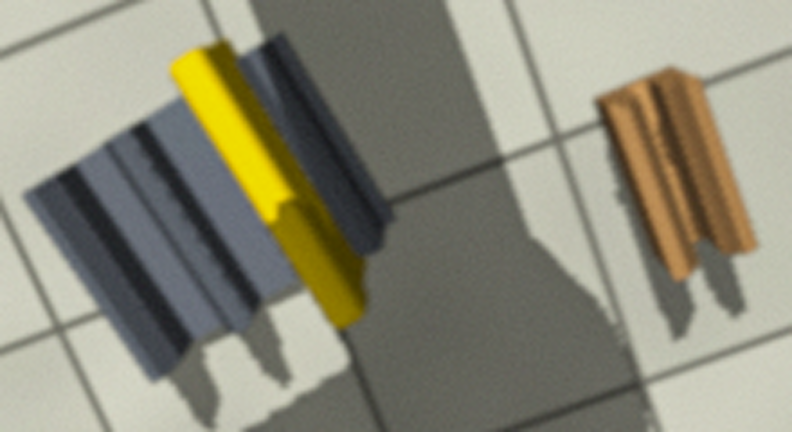

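```bash
cat >> h.py <<'E'
from scipy.optimize import least_squares
def world(P,x,y,yaw):
    c,s=np.cos(yaw),np.sin(yaw);P=np.asarray(P,float);return np.c_[x+P[:,0]*c-P[:,1]*s,y+P[:,0]*s+P[:,1]*c,P[:,2]]
def overlay(img,m,lines,col):
    for P in lines:
        q=proj(m,P);cv2.polylines(img,[np.round(q*4*8).astype(int).reshape(-1,1,2)],False,col,1,cv2.LINE_AA,3)
E
python3 - <<'E'
from h import *
m=eyes.camera_model("wrist")
def g(n,*pz):
    print(n,[ np.round(w(m,np.array(p)/3.6+[165,120],z)*1000)[:2].tolist() for p,z in pz])
g("block top left far/near, right far/near(foot?),near top",((25,192),.058),((153,380),.058),((283,35),.0),((392,215),.0),((283,35),.058),((392,215),.058),((375,255),.058))
g("wide groove floor edges near ",((190,340),.058),((238,330),.058),((262,305),.058))
g("scraper top far l/r, near l/r",((173,65),.115),((228,42),.115),((270,220),.115),((310,205),.115),((340,328),.115),((368,305),.115))
g("narrow",((598,100),.058),((672,68),.058),((697,80),.058),((683,280),.058),((757,248),.058),((598,100),.0),((672,68),.0),((697,80),.0))
def h(n,*pz):
    print(n,[ np.round(w(m,np.array(p)*.7,z)*1000)[:2].tolist() for p,z in pz])
h("long",((96,323),.13),((162,293),.13),((148,455),.13),((96,323),.01),((162,293),.01),((102,338),.13))
h("short stand",((170,335),.058),((187,405),.058),((190,328),.058),((205,395),.058))
E
```

```text
block top left far/near, right far/near(foot?),near top [[441.0, 69.0], [538.0, 86.0], [421.0, 190.0], [516.0, 206.0], [421.0, 196.0], [506.0, 211.0], [520.0, 198.0]]
wide groove floor edges near  [[526.0, 108.0], [530.0, 130.0], [523.0, 144.0]]
scraper top far l/r, near l/r [[415.0, 161.0], [415.0, 183.0], [481.0, 172.0], [481.0, 188.0], [530.0, 181.0], [525.0, 194.0]]
narrow [[491.0, 308.0], [490.0, 341.0], [498.0, 349.0], [577.0, 318.0], [575.0, 352.0], [500.0, 314.0], [498.0, 351.0], [507.0, 360.0]]
long [[452.0, -75.0], [448.0, 1.0], [600.0, -100.0], [461.0, -165.0], [457.0, -68.0], [467.0, -77.0]]
short stand [[500.0, -55.0], [586.0, -79.0], [501.0, -30.0], [582.0, -53.0]]
```

```bash
python3 -m pendant '{"travel":[[3,-32,-3],[3,-32,-3],[3,-32,-3],[3,-32,-3],[3,-32,-3],[3,-32,-3],[3,-32,-3],[3,-32,-3],[3,-32,-3],[3,-32,-3],[3,-32,-3],[3,-32,-3],[3,-32,-3],[3,-32,-3],[3,-32,-3],[0,-32,-3],[0,-32,-3],[0,-32,-3],[0,0,0],[0,0,0]],"delta_rot":[[0,0,0.033],[0,0,0.033],[0,0,0.033],[0,0,0.033],[0,0,0.033],[0,0,0.033],[0,0,0.033],[0,0,0.033],[0,0,0.033],[0,0,0.033],[0,0,0.033],[0,0,0.033],[0,0,0.033],[0,0,0.033],[0,0,0.033],[0,0,0.033],[0,0,0.033],[0,0,0.033],[0,0,0],[0,0,0]]}' 70
python3 - <<'E'
from h import *
m=snap("wrist","w2.png",800/560);print(m["pose"],env.observe()["position"])
E
```

```text
time_s: 3.07
position: [0.5268, -0.3479, 0.3389]
tool_rot: [[-0.002, -0.228, 0.974], [0.002, 0.974, 0.228], [-1.0, 0.003, -0.001]]
ft_force: [0.1, 0.9, 0.3]
grip_width: 0.0702
[[-0.22888721 -0.93424036 -0.27350612  0.45796763]
 [ 0.97345197 -0.21926912 -0.06566819 -0.36519494]
 [ 0.00137843 -0.28127568  0.95962602  0.51288818]
 [ 0.          0.          0.          1.        ]] [ 0.52698426 -0.34692249  0.33986609]
```

View pics/w2.png

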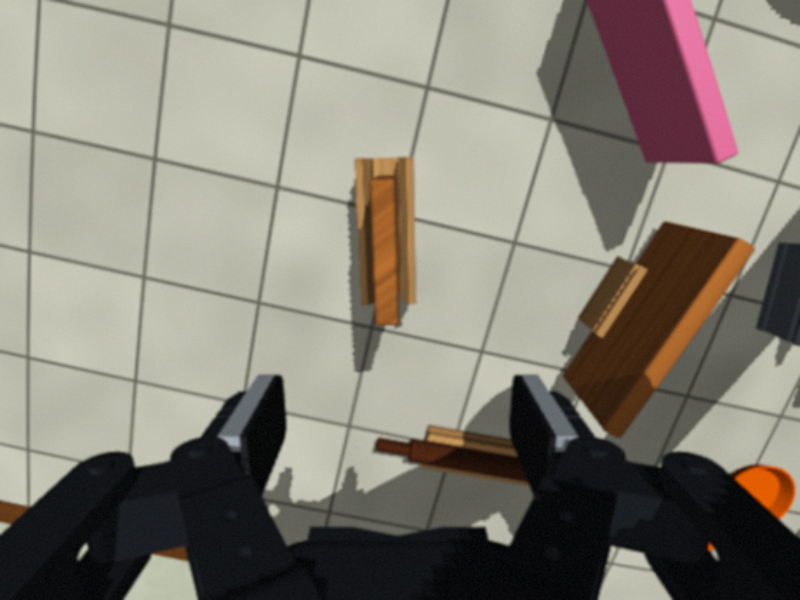

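Run:
```python
from h import *
m=eyes.camera_model("wrist")
def h(n,*pz):
    print(n,[ np.round(w(m,np.array(p)*.7,z)*1000)[:2].tolist() for p,z in pz])
h("short top fl fr nl nr",((372,178),.13),((396,178),.13),((376,325),.13),((399,324),.13))
h("long stand l far/near, r far/near",((355,158),0),((355,158),.058),((363,303),.058),((413,157),0),((413,157),.058),((415,303),.058))
h("long top",((738,238),.13),((752,247),.13),((615,436),.13),((627,437),.13))
h("short stand",((618,258),.058),((648,270),.058),((580,325),.058),((600,337),.058))
```

```text
short top fl fr nl nr [[475.0, -380.0], [471.0, -362.0], [591.0, -351.0], [586.0, -332.0]]
long stand l far/near, r far/near [[466.0, -407.0], [465.0, -402.0], [597.0, -366.0], [451.0, -349.0], [452.0, -351.0], [585.0, -316.0]]
long top [[451.0, -81.0], [455.0, -66.0], [646.0, -116.0], [645.0, -104.0]]
short stand [[496.0, -136.0], [501.0, -103.0], [570.0, -149.0], [577.0, -125.0]]
```

```bash
python3 -m pendant '{"travel":[[4,-9,-30],[0,0,-35],[0,0,-35],[0,0,-35],[0,0,-35],[0,0,-35],[0,0,-30],[0,0,-20],[0,0,0],[0,0,0]],"delta_rot":[[0,0,0.018],[0,0,0],[0,0,0],[0,0,0],[0,0,0],[0,0,0],[0,0,0],[0,0,0],[0,0,0],[0,0,0]]}' 
python3 -m pendant '{"travel":[[0,0,0],[0,0,0],[0,0,0],[0,0,0],[0,0,0],[0,0,0],[0,0,0],[0,0,0]],"delta_rot":[[0,0,0],[0,0,0],[0,0,0],[0,0,0],[0,0,0],[0,0,0],[0,0,0],[0,0,0]]}' 0 60
```

```text
time_s: 3.95
position: [0.5312, -0.3555, 0.0861]
tool_rot: [[-0.0, -0.247, 0.969], [0.001, 0.969, 0.247], [-1.0, 0.001, -0.0]]
ft_force: [-0.7, -0.1, -0.0]
grip_width: 0.0698
time_s: 4.62
position: [0.5312, -0.3575, 0.0869]
tool_rot: [[0.002, -0.246, 0.969], [-0.002, 0.969, 0.246], [-1.0, -0.002, 0.001]]
ft_force: [0.1, -0.5, 6.6]
grip_width: 0.0185
```

```bash
python3 -m pendant '{"travel":[[0,0,10],[0,0,25],[0,0,35],[0,0,35],[0,0,35],[0,0,25],[0,0,0]],"delta_rot":[[0,0,0],[0,0,0],[0,0,0],[0,0,0],[0,0,0],[0,0,0],[0,0,0]]}' 
python3 -m pendant '{"travel":[[-1,11,0],[-3,20,0],[-3,30,0],[-3,30,0],[-3,30,0],[-3,30,0],[-3,30,0],[-3,30,0],[-3,30,0],[-3,30,0],[-3,30,0],[-3,30,0],[-3,30,0],[-3,30,0],[-3,30,0],[-3,30,0],[-3,30,0],[0,10,0],[0,0,0],[0,0,0]],"delta_rot":[[0,0,0],[0,0,-0.005],[0,0,-0.005],[0,0,-0.005],[0,0,-0.005],[0,0,-0.005],[0,0,-0.005],[0,0,-0.005],[0,0,-0.005],[0,0,-0.005],[0,0,-0.005],[0,0,-0.005],[0,0,-0.005],[0,0,-0.005],[0,0,-0.005],[0,0,-0.005],[0,0,-0.003],[0,0,0],[0,0,0],[0,0,0]]}'
python3 - <<'E'
from h import *
m=snap("wrist","w3.png",800/560);print(m["pose"],env.observe()["position"])
E
```

```text
time_s: 5.2
position: [0.5316, -0.3579, 0.2571]
tool_rot: [[0.007, -0.246, 0.969], [-0.007, 0.969, 0.246], [-1.0, -0.009, 0.005]]
ft_force: [0.0, -0.2, -1.6]
grip_width: 0.0179
time_s: 6.87
position: [0.4808, 0.1342, 0.2494]
tool_rot: [[-0.003, -0.171, 0.985], [-0.0, 0.985, 0.171], [-1.0, -0.0, -0.003]]
ft_force: [-0.1, -0.4, -2.4]
grip_width: 0.0184
[[-0.17191893 -0.94557486 -0.27628259  0.41123108]
 [ 0.98511027 -0.16538339 -0.04696904  0.12149918]
 [-0.00127981 -0.28024368  0.95992804  0.42347539]
 [ 0.          0.          0.          1.        ]] [0.48110188 0.1335295  0.24962513]
```

View pics/w3.png

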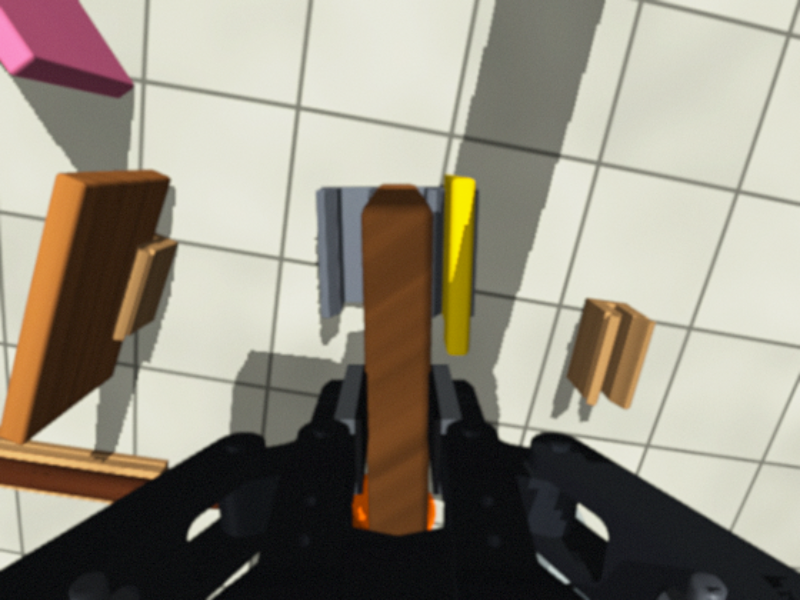

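Run:
```python
from h import *
m=eyes.camera_model("wrist")
def h(n,*pz):
    print(n,[ np.round(w(m,np.array(p)*.7,z)*1000)[:2].tolist() for p,z in pz])
h("block left top f n",((318,190),.058),((322,317),.058))
h("scraper f l r n l r",((445,177),.115),((474,179),.115),((446,355),.115),((468,355),.115))
h("narrow: left outer foot? f,n; right",((586,300),.058),((586,300),0),((571,377),0),((593,403),.058),((628,408),.058),((654,320),.058))
h("long top",((57,175),.13),((82,184),.13),((0,438),.13),((25,441),.13))
h("short stand",((148,238),.058),((177,240),.058),((114,335),.058),((133,340),.058))
print(np.round(proj(m,world([[-.05,-.0645,.058],[.05,-.0645,.058]],.4784,.1414,np.radians(9.8)))/.7))
```

```text
block left top f n [[442.0, 66.0], [539.0, 82.0]]
scraper f l r n l r [[416.0, 151.0], [414.0, 169.0], [532.0, 175.0], [530.0, 190.0]]
narrow: left outer foot? f,n; right [[490.0, 286.0], [502.0, 312.0], [579.0, 319.0], [576.0, 317.0], [576.0, 348.0], [496.0, 345.0]]
long top [[453.0, -80.0], [456.0, -65.0], [645.0, -128.0], [643.0, -109.0]]
short stand [[499.0, -59.0], [497.0, -36.0], [584.0, -84.0], [586.0, -69.0]]
[[323. 188.]
 [328. 317.]]
```

```bash
python3 -m pendant '{"travel":[[2,-16,0],[2,-16,0],[0,0,-25],[0,0,-35],[0,0,-30],[0,0,-15],[0,0,-12],[0,0,-12],[0,0,-12],[0,0,-8],[0,0,0]],"delta_rot":[[0,0,0],[0,0,0],[0,0,0],[0,0,0],[0,0,0],[0,0,0],[0,0,0],[0,0,0],[0,0,0],[0,0,0],[0,0,0]]}' 
python3 -c "
from h import *
snap('scene','s3.png',3.6,(280,150,440,280))"
```

```text
time_s: 7.83
position: [0.4847, 0.1011, 0.0999]
tool_rot: [[-0.004, -0.168, 0.986], [-0.0, 0.986, 0.168], [-1.0, 0.001, -0.004]]
ft_force: [-0.2, -0.3, -2.5]
grip_width: 0.0181
```

View pics/s3.png

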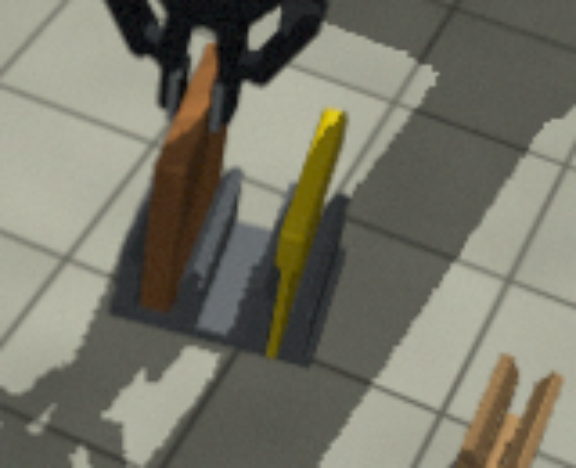

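The board is inside the wide groove (crop ~ (155,300)), no contact yet. Lower the rest and release.

```bash
python3 -m pendant '{"travel":[[0,0,-5],[0,0,-5],[0,0,-3],[0,0,0]],"delta_rot":[[0,0,0],[0,0,0],[0,0,0],[0,0,0]]}'
python3 -m pendant '{"travel":[[0,0,0],[0,0,0],[0,0,0],[0,0,0]],"delta_rot":[[0,0,0],[0,0,0],[0,0,0],[0,0,0]]}' 50
python3 -m pendant '{"travel":[[0,0,30],[0,0,35],[0,0,35],[0,0,35],[0,0,30],[0,0,0]],"delta_rot":[[0,0,0],[0,0,0],[0,0,0],[0,0,0],[0,0,0],[0,0,0]]}'
```

```text
time_s: 8.22
position: [0.4854, 0.102, 0.088]
tool_rot: [[-0.001, -0.169, 0.986], [-0.0, 0.986, 0.169], [-1.0, 0.0, -0.001]]
ft_force: [0.7, 0.6, -0.7]
grip_width: 0.0183
time_s: 8.55
position: [0.4859, 0.102, 0.0889]
tool_rot: [[0.001, -0.169, 0.986], [-0.0, 0.986, 0.169], [-1.0, -0.0, 0.001]]
ft_force: [0.7, 1.0, 0.8]
grip_width: 0.0499
time_s: 9.05
position: [0.4877, 0.102, 0.2596]
tool_rot: [[0.011, -0.17, 0.985], [-0.0, 0.986, 0.17], [-1.0, -0.002, 0.011]]
ft_force: [-0.3, 0.2, 0.3]
grip_width: 0.0497
```

```bash
python3 -m pendant '{"travel":[[8,-25,8],[8,-25,8],[8,-25,8],[8,-25,8],[8,-25,8],[8,-25,8],[8,-25,8],[5,-22,8],[0,0,0],[0,0,0]],"delta_rot":[[0,0,-0.054],[0,0,-0.054],[0,0,-0.054],[0,0,-0.054],[0,0,-0.054],[0,0,-0.054],[0,0,-0.054],[0,0,-0.054],[0,0,0],[0,0,0]]}' 70
python3 - <<'E'
from h import *
m=snap("wrist","w4.png",800/560);print(m["pose"],env.observe()["position"])
E
```

```text
time_s: 9.88
position: [0.5468, -0.0958, 0.317]
tool_rot: [[-0.0, 0.26, 0.966], [0.0, 0.966, -0.26], [-1.0, 0.0, -0.0]]
ft_force: [-0.1, 1.2, -0.3]
grip_width: 0.0701
[[ 2.58607905e-01 -9.26595718e-01 -2.73024406e-01  4.78280712e-01]
 [ 9.65981994e-01  2.47811886e-01  7.39463089e-02 -7.76438374e-02]
 [-8.59640314e-04 -2.82859760e-01  9.59160892e-01  4.90964333e-01]
 [ 0.00000000e+00  0.00000000e+00  0.00000000e+00  1.00000000e+00]] [ 0.54652109 -0.09483338  0.31695369]
```

View pics/w4.png

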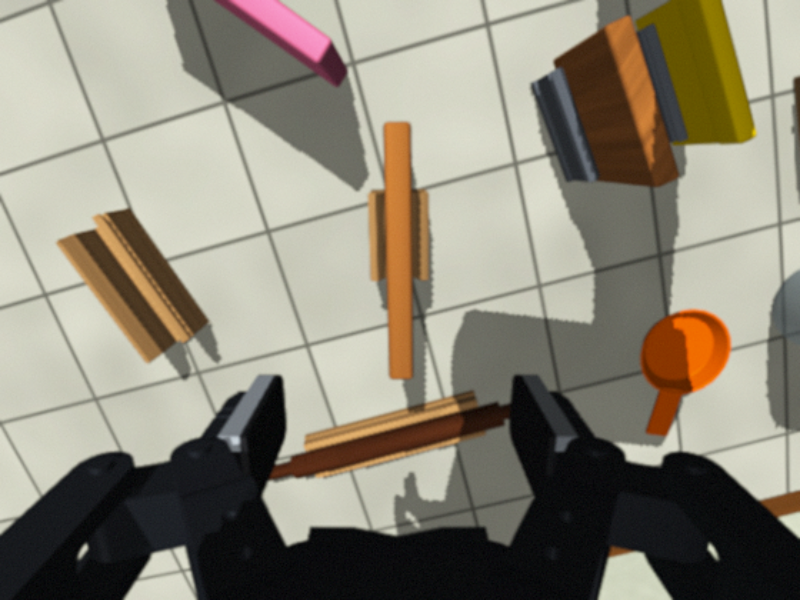

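Run:
```python
from h import *
m=eyes.camera_model("wrist")
def h(n,*pz):
    P=np.array([ w(m,np.array(p)*.7,z)*1000 for p,z in pz]);print(n,np.round(P[:,:2]).tolist(),P.mean(0)[:2])
h("long fl fr nl nr",((385,124),.13),((410,123),.13),((390,379),.13),((412,378),.13))
h("short stand",((370,192),.058),((428,192),.058),((371,280),.058),((429,279),.058))
h("long stand f l r n l r",((58,240),.058),((131,210),.058),((148,362),.058),((208,325),.058))
```

```text
long fl fr nl nr [[452.0, -79.0], [456.0, -62.0], [642.0, -127.0], [646.0, -109.0]] [549.0984297  -94.36599704]
short stand [[498.0, -107.0], [511.0, -58.0], [574.0, -128.0], [587.0, -76.0]] [542.61123856 -92.26834546]
long stand f l r n l r [[464.0, -396.0], [457.0, -318.0], [598.0, -362.0], [577.0, -290.0]] [ 523.67704549 -341.51113339]
```

```bash
python3 -m pendant '{"travel":[[2,1,-30],[0,0,-35],[0,0,-35],[0,0,-35],[0,0,-35],[0,0,-35],[0,0,-26],[0,0,0],[0,0,0]],"delta_rot":[[0,0,0.015],[0,0,0],[0,0,0],[0,0,0],[0,0,0],[0,0,0],[0,0,0],[0,0,0],[0,0,0]]}' 
python3 -m pendant '{"travel":[[0,0,0],[0,0,0],[0,0,0],[0,0,0],[0,0,0],[0,0,0],[0,0,0],[0,0,0]],"delta_rot":[[0,0,0],[0,0,0],[0,0,0],[0,0,0],[0,0,0],[0,0,0],[0,0,0],[0,0,0]]}' 0 70
python3 -m pendant '{"travel":[[0,0,10],[0,0,25],[0,0,35],[0,0,35],[0,0,35],[0,0,20],[0,0,0]],"delta_rot":[[0,0,0],[0,0,0],[0,0,0],[0,0,0],[0,0,0],[0,0,0],[0,0,0]]}'
```

```text
time_s: 10.68
position: [0.5482, -0.0929, 0.0864]
tool_rot: [[-0.002, 0.243, 0.97], [0.001, 0.97, -0.243], [-1.0, 0.0, -0.002]]
ft_force: [0.6, 0.4, 1.1]
grip_width: 0.0699
time_s: 11.35
position: [0.5492, -0.0943, 0.088]
tool_rot: [[0.002, 0.244, 0.97], [-0.001, 0.97, -0.244], [-1.0, -0.0, 0.002]]
ft_force: [-1.2, 0.1, 5.8]
grip_width: 0.0181
time_s: 11.93
position: [0.5499, -0.0944, 0.2517]
tool_rot: [[0.008, 0.244, 0.97], [-0.003, 0.97, -0.244], [-1.0, -0.001, 0.009]]
ft_force: [0.0, 0.5, -3.5]
grip_width: 0.0177
```

```bash
python3 -m pendant '{"travel":[[-1,-12,0],[-2,-22,0],[-2,-22,0],[-2,-22,0],[-2,-22,0],[-2,-22,0],[-2,-22,0],[-2,-22,0],[-2,-22,0],[-2,-22,0],[-2,-22,0],[-2,-22,0],[-2,-22,0],[-1,-10,0],[0,0,0],[0,0,0],[0,0,0]],"delta_rot":[[0,0,0.02],[0,0,0.037],[0,0,0.037],[0,0,0.037],[0,0,0.037],[0,0,0.037],[0,0,0.037],[0,0,0.037],[0,0,0.037],[0,0,0.037],[0,0,0.037],[0,0,0.037],[0,0,0.037],[0,0,0.036],[0,0,0],[0,0,0],[0,0,0]]}'
python3 - <<'E'
from h import *
m=snap("wrist","w5.png",800/560);s=env.observe();print(s["position"],s["tool_rot"][:,1])
E
```

```text
time_s: 13.35
position: [0.5227, -0.3789, 0.2458]
tool_rot: [[-0.001, -0.25, 0.968], [0.001, 0.968, 0.25], [-1.0, 0.002, -0.001]]
ft_force: [0.4, 0.2, -3.5]
grip_width: 0.0178
[ 0.52283843 -0.37885598  0.24618564] [-0.25063739  0.96808051  0.0010117 ]
```

View pics/w5.png

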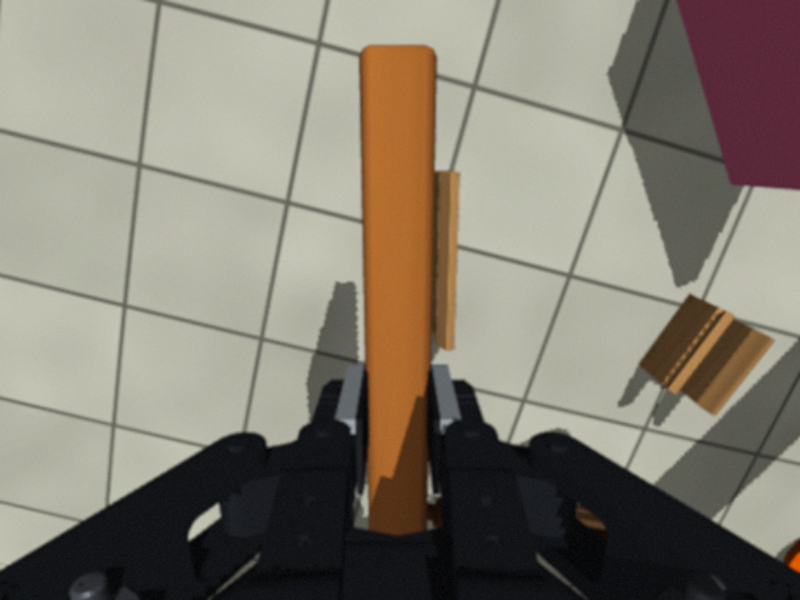

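Run:
```python
from h import *
m=eyes.camera_model("wrist")
P=[w(m,np.array(p)*.7,.058)*1000 for p in [(460,172),(455,348)]];print(P)
a=np.radians(14.6);print((P[0]+P[1])/2-26.5*np.array([-np.sin(a),np.cos(a),0]))
```

```text
[array([ 450.65995825, -351.47476108,   58.        ]), array([ 582.86242397, -316.15722709,   58.        ])]
[ 523.44102911 -359.4602871    58.        ]
```

```bash
python3 -m pendant '{"travel":[[1,10,0],[0,10,0],[0,0,-25],[0,0,-35],[0,0,-30],[0,0,-15],[0,0,-12],[0,0,-12],[0,0,-12],[0,0,-8],[0,0,0]],"delta_rot":[[0,0,0.004],[0,0,0],[0,0,0],[0,0,0],[0,0,0],[0,0,0],[0,0,0],[0,0,0],[0,0,0],[0,0,0],[0,0,0]]}'
python3 -m pendant '{"travel":[[0,0,-5],[0,0,-5],[0,0,0]],"delta_rot":[[0,0,0],[0,0,0],[0,0,0]]}'
```

```text
time_s: 14.32
position: [0.5233, -0.3583, 0.0961]
tool_rot: [[-0.002, -0.255, 0.967], [0.002, 0.967, 0.255], [-1.0, 0.003, -0.001]]
ft_force: [-0.1, 0.2, -4.1]
grip_width: 0.0178
time_s: 14.57
position: [0.524, -0.3602, 0.0881]
tool_rot: [[0.001, -0.254, 0.967], [-0.001, 0.967, 0.254], [-1.0, -0.002, 0.001]]
ft_force: [0.3, 0.4, -3.6]
grip_width: 0.0174
```

```bash
python3 -m pendant '{"travel":[[0,0,-2],[0,0,-1],[0,0,0]],"delta_rot":[[0,0,0],[0,0,0],[0,0,0]]}'
python3 -m pendant '{"travel":[[0,0,0],[0,0,0],[0,0,0],[0,0,0]],"delta_rot":[[0,0,0],[0,0,0],[0,0,0],[0,0,0]]}' 50
python3 -m pendant '{"travel":[[0,0,30],[0,0,35],[0,0,35],[0,0,35],[0,0,20],[0,0,0]],"delta_rot":[[0,0,0],[0,0,0],[0,0,0],[0,0,0],[0,0,0],[0,0,0]]}'
python3 -m pendant '{"travel":[[-2,22,0],[-3,30,0],[-3,30,0],[-3,30,0],[-3,30,0],[-3,30,0],[-3,30,0],[-3,30,0],[-3,30,0],[-3,30,0],[-3,30,0],[-3,30,0],[-2,30,0],[-1,30,0],[0,30,0],[0,20,0],[0,0,0],[0,0,0]],"delta_rot":[[0,0,0],[0,0,-0.008],[0,0,-0.008],[0,0,-0.008],[0,0,-0.008],[0,0,-0.008],[0,0,-0.008],[0,0,-0.008],[0,0,-0.008],[0,0,-0.008],[0,0,-0.008],[0,0,-0.005],[0,0,0],[0,0,0],[0,0,0],[0,0,0],[0,0,0],[0,0,0]]}'
python3 -c "
from h import *
m=snap('wrist','w6.png',800/560)"
```

```text
time_s: 14.82
position: [0.5243, -0.3611, 0.0879]
tool_rot: [[0.003, -0.254, 0.967], [-0.004, 0.967, 0.254], [-1.0, -0.005, 0.002]]
ft_force: [-4.4, 0.9, 15.0]
grip_width: 0.0177
time_s: 15.15
position: [0.5238, -0.36, 0.0845]
tool_rot: [[0.0, -0.254, 0.967], [-0.0, 0.967, 0.254], [-1.0, -0.0, 0.0]]
ft_force: [-0.1, -0.5, -0.4]
grip_width: 0.05
time_s: 15.65
position: [0.5248, -0.361, 0.2448]
tool_rot: [[0.007, -0.254, 0.967], [-0.007, 0.967, 0.255], [-1.0, -0.008, 0.005]]
ft_force: [-0.2, -0.4, 0.5]
grip_width: 0.0502
time_s: 17.15
position: [0.4853, 0.1026, 0.2388]
tool_rot: [[-0.001, -0.173, 0.985], [-0.0, 0.985, 0.173], [-1.0, 0.0, -0.001]]
ft_force: [0.7, -0.2, 0.7]
grip_width: 0.0499
```

View pics/w6.png

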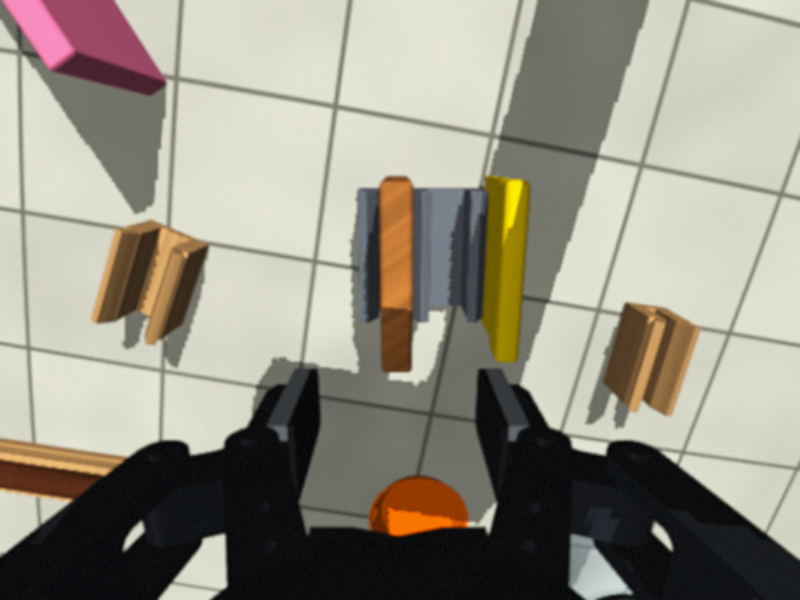

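```bash
python3 - <<'E'
from h import *
m=eyes.camera_model("wrist")
P=[w(m,np.array(p)*.7,.13)[:2]*1000 for p in [(381,178),(411,178),(382,371),(411,371)]];print(P,np.mean(P,0))
E
python3 -m pendant '{"travel":[[0,0,-25],[0,0,-35],[0,0,-35],[0,0,-35],[0,0,-22],[0,0,0],[0,0,0]],"delta_rot":[[0,0,0],[0,0,0],[0,0,0],[0,0,0],[0,0,0],[0,0,0],[0,0,0]]}'
```

```text
[array([426.80992186,  81.17246475]), array([423.85761533,  97.9613533 ]), array([544.3025645 , 101.35090702]), array([541.09335576, 119.532224  ])] [484.01586436 100.00423727]
time_s: 17.78
position: [0.4857, 0.1011, 0.0873]
tool_rot: [[-0.002, -0.17, 0.985], [-0.0, 0.985, 0.17], [-1.0, 0.0, -0.002]]
ft_force: [1.0, -0.2, 0.7]
grip_width: 0.0498
```

```bash
python3 -m pendant '{"travel":[[0,0,0],[0,0,0],[0,0,0],[0,0,0],[0,0,0],[0,0,0],[0,0,0]],"delta_rot":[[0,0,0],[0,0,0],[0,0,0],[0,0,0],[0,0,0],[0,0,0],[0,0,0]]}' 0 60
python3 -m pendant '{"travel":[[0,0,10],[0,0,25],[0,0,35],[0,0,35],[0,0,35],[0,0,20],[0,0,0]],"delta_rot":[[0,0,0],[0,0,0],[0,0,0],[0,0,0],[0,0,0],[0,0,0],[0,0,0]]}' 
python3 -m pendant '{"travel":[[5.8,-19.4,0],[5.8,-19.4,0],[5.8,-19.4,0],[5.8,-19.4,0],[5.8,-19.4,0],[5.8,-19.4,0],[5.8,-19.4,0],[5.8,-19.4,0],[5.8,-19.4,0],[5.8,-19.4,0],[0,0,0],[0,0,0],[0,0,0]],"delta_rot":[[0,0,-0.042],[0,0,-0.042],[0,0,-0.042],[0,0,-0.042],[0,0,-0.042],[0,0,-0.042],[0,0,-0.042],[0,0,-0.042],[0,0,-0.042],[0,0,-0.042],[0,0,0],[0,0,0],[0,0,0]]}'
python3 -c "
from h import *
m=snap('wrist','w7.png',800/560)"
```

```text
time_s: 18.37
position: [0.4866, 0.102, 0.0893]
tool_rot: [[0.004, -0.172, 0.985], [-0.0, 0.985, 0.172], [-1.0, -0.001, 0.004]]
ft_force: [-0.6, -0.5, 5.5]
grip_width: 0.0181
time_s: 18.95
position: [0.4872, 0.102, 0.2528]
tool_rot: [[0.01, -0.172, 0.985], [-0.0, 0.985, 0.172], [-1.0, -0.002, 0.01]]
ft_force: [-0.0, -0.3, -2.3]
grip_width: 0.0182
time_s: 20.03
position: [0.5432, -0.0915, 0.247]
tool_rot: [[-0.001, 0.245, 0.97], [0.001, 0.97, -0.245], [-1.0, 0.0, -0.001]]
ft_force: [0.2, -0.4, -2.0]
grip_width: 0.0179
```

View pics/w7.png

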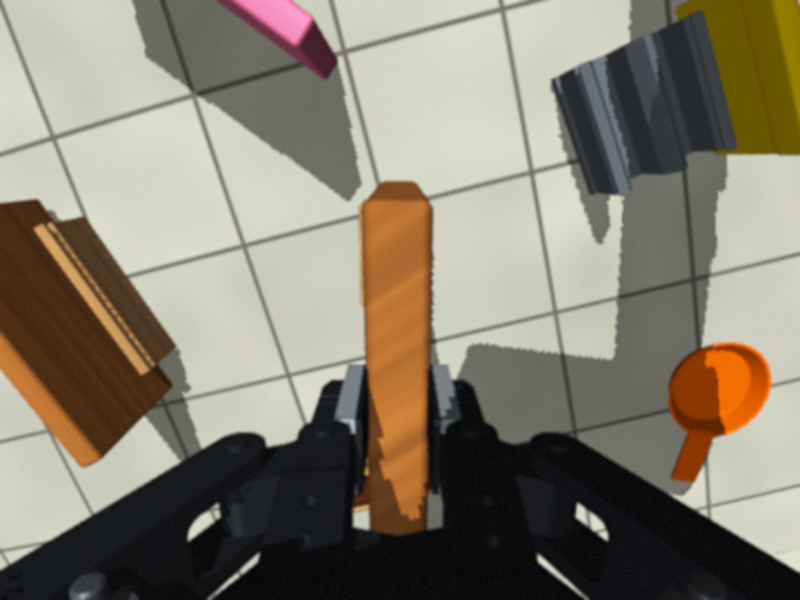

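The stand is hidden right beneath the board, with only a sliver of its edge showing on each side (x≈361 and 433), so it is centred. Descending.

```bash
python3 -m pendant '{"travel":[[0.5,-0.5,-25],[0,0,-35],[0,0,-35],[0,0,-15],[0,0,-12],[0,0,-12],[0,0,-12],[0,0,-5],[0,0,0]],"delta_rot":[[0,0,0],[0,0,0],[0,0,0],[0,0,0],[0,0,0],[0,0,0],[0,0,0],[0,0,0],[0,0,0]]}'
python3 -m pendant '{"travel":[[0,0,-5],[0,0,-5],[0,0,0]],"delta_rot":[[0,0,0],[0,0,0],[0,0,0]]}'
```

```text
time_s: 20.83
position: [0.5436, -0.0917, 0.0957]
tool_rot: [[-0.002, 0.244, 0.97], [0.001, 0.97, -0.244], [-1.0, 0.0, -0.002]]
ft_force: [-0.9, -0.2, -2.3]
grip_width: 0.0181
time_s: 21.08
position: [0.5452, -0.0925, 0.0894]
tool_rot: [[0.004, 0.245, 0.97], [-0.002, 0.97, -0.245], [-1.0, -0.0, 0.004]]
ft_force: [-5.9, 2.6, 18.9]
grip_width: 0.018
```

```bash
python3 -m pendant '{"travel":[[0,0,0],[0,0,0],[0,0,0],[0,0,0]],"delta_rot":[[0,0,0],[0,0,0],[0,0,0],[0,0,0]]}' 50
python3 -m pendant '{"travel":[[0,0,30],[0,0,35],[0,0,35],[0,0,35],[0,0,25],[0,0,0]],"delta_rot":[[0,0,0],[0,0,0],[0,0,0],[0,0,0],[0,0,0],[0,0,0]]}'
python3 -m pendant '{"travel":[[-6,22.5,0],[-6,22.5,0],[-6,22.5,0],[-6,22.5,0],[-6,22.5,0],[-6,22.5,0],[-6,22.5,0],[-6,22.5,0],[-6,22.5,0],[-6,22.5,0],[-6,22.5,0],[-6,22.5,0],[0,0,0],[0,0,0],[0,0,0]],"delta_rot":[[0,0,0.035],[0,0,0.035],[0,0,0.035],[0,0,0.035],[0,0,0.035],[0,0,0.035],[0,0,0.035],[0,0,0.035],[0,0,0.035],[0,0,0.035],[0,0,0.035],[0,0,0.035],[0,0,0],[0,0,0],[0,0,0]]}'
python3 -c "
from h import *
m=snap('wrist','w8.png',800/560)"
```

```text
time_s: 21.42
position: [0.5443, -0.0925, 0.0865]
tool_rot: [[0.0, 0.245, 0.969], [-0.0, 0.969, -0.245], [-1.0, 0.0, 0.0]]
ft_force: [-0.4, 0.3, 0.2]
grip_width: 0.0499
time_s: 21.92
position: [0.5459, -0.0931, 0.2519]
tool_rot: [[0.009, 0.245, 0.969], [-0.004, 0.97, -0.245], [-1.0, -0.001, 0.01]]
ft_force: [0.0, 0.1, 0.6]
grip_width: 0.0501
time_s: 23.17
position: [0.4722, 0.1771, 0.246]
tool_rot: [[-0.001, -0.171, 0.985], [-0.0, 0.985, 0.171], [-1.0, -0.0, -0.001]]
ft_force: [0.4, -0.2, 0.3]
grip_width: 0.0501
```

View pics/w8.png

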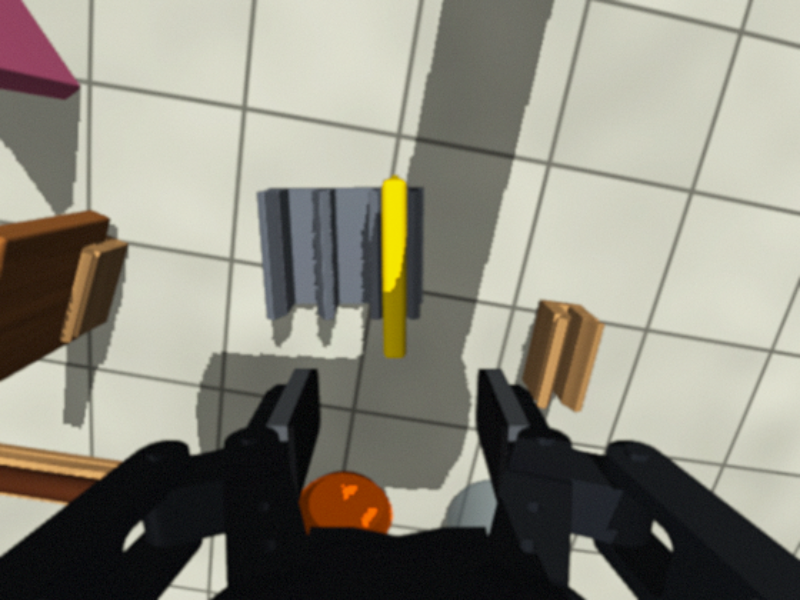

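```bash
python3 - <<'E'
from h import *
m=eyes.camera_model("wrist")
P=np.array([w(m,np.array(p)*.7,.115)[:2]*1000 for p in [(383,180),(406,180),(385,356),(406,356)]]);print(P,P.mean(0))
E
python3 -m pendant '{"travel":[[0,0,-25],[0,0,-35],[0,0,-35],[0,0,-35],[0,0,-34],[0,0,0],[0,0,0]],"delta_rot":[[0,0,0],[0,0,0],[0,0,0],[0,0,0],[0,0,0],[0,0,0],[0,0,0]]}'
python3 -m pendant '{"travel":[[0,0,0],[0,0,0],[0,0,0],[0,0,0],[0,0,0],[0,0,0],[0,0,0]],"delta_rot":[[0,0,0],[0,0,0],[0,0,0],[0,0,0],[0,0,0],[0,0,0],[0,0,0]]}' 0 50
```

```text
[[415.54778474 157.08119283]
 [413.12874288 170.98202523]
 [530.04110592 177.42915223]
 [527.58282837 191.49683485]] [471.57511548 174.24730128]
time_s: 23.8
position: [0.4721, 0.1767, 0.0822]
tool_rot: [[-0.003, -0.17, 0.985], [-0.0, 0.985, 0.17], [-1.0, 0.0, -0.003]]
ft_force: [1.0, -0.7, 0.4]
grip_width: 0.0503
time_s: 24.38
position: [0.4725, 0.1776, 0.0832]
tool_rot: [[0.001, -0.171, 0.985], [0.0, 0.985, 0.171], [-1.0, -0.0, 0.001]]
ft_force: [-1.3, -1.2, 6.0]
grip_width: 0.0002
```

```bash
python3 -c "
from h import *
snap('scene','s8.png',3.2,(270,100,460,290))
snap('side','d8.png',1)
a=cv2.imread('pics/s8.png');b=cv2.resize(cv2.imread('pics/raw_d8.png')[90:260,150:320],(600,600))
a=cv2.resize(a,(600,600));cv2.imwrite('pics/c8.png',cv2.resize(np.hstack([a,b]),(800,400)))"
```

```text
(no output)
```

View pics/c8.png

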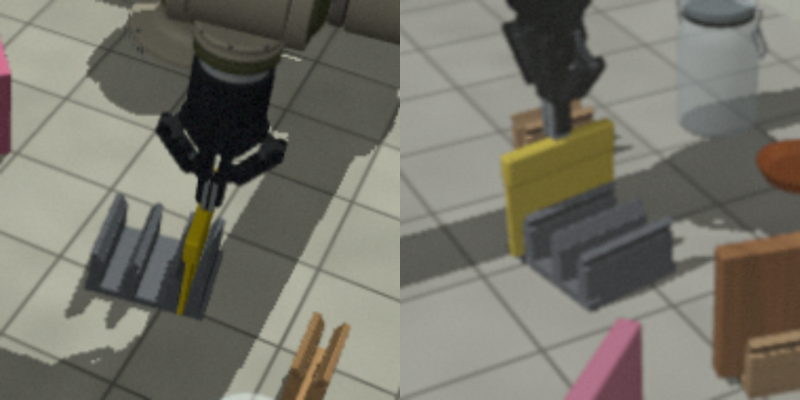

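Run:
```python
from h import *
m=eyes.camera_model("side");p=env.observe()["position"];print(p,env.observe()["grip_width"])
P=np.array([p,p+[0,0,.02],[p[0],p[1],.115],[p[0],p[1],.085],*world([[-.06,-.008,.115],[.06,-.008,.115],[-.06,-.008,.085],[.06,-.008,.085],[-.06,-.003,.01]],.4716,.1765,np.radians(9.8))])
q=proj(m,P);print(np.round((q-[150,90])*400/170+[400,0]))
a=cv2.imread('pics/raw_d8.png')[110:230,170:290]
a=cv2.resize(a,(600,600),interpolation=cv2.INTER_CUBIC)
for i,(u,v) in enumerate((q-[170,110])*5): cv2.circle(a,(int(u),int(v)),3,(0,0,255) if i<4 else (0,255,0),1)
cv2.imwrite('pics/d8z.png',a)
```

```text
[0.47251486 0.17757093 0.08324251] -0.000154819317002022
[[560. 164.]
 [558. 145.]
 [558. 133.]
 [560. 162.]
 [507. 158.]
 [615. 118.]
 [509. 188.]
 [616. 147.]
 [513. 255.]]
```

View pics/d8z.png

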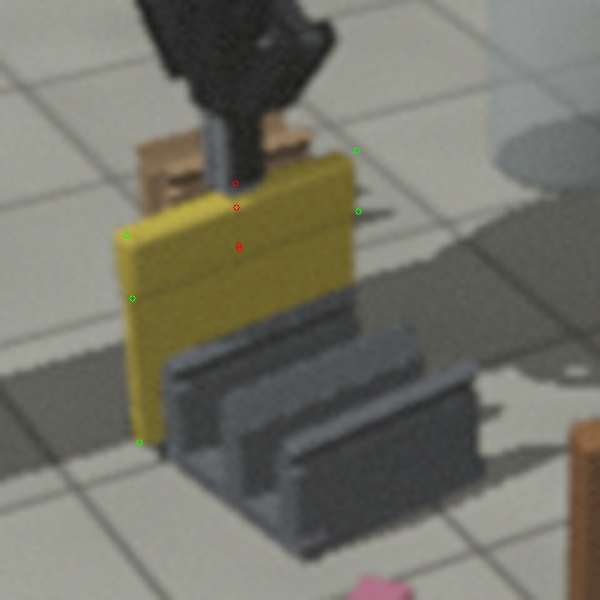

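Run:
```python
from h import *
m=eyes.camera_model("scene");p=env.observe()["position"]
P=np.array([p,p+[0,0,.02],[p[0],p[1],.115],[p[0],p[1],.085],*world([[-.06,.008,.115],[.06,.008,.115],[-.06,.008,.085],[.06,.008,.085],[.06,.003,.01]],.4716,.1765,np.radians(9.8))])
q=proj(m,P)
a=cv2.imread('pics/raw_s8.png')[140:270,300:430]
a=cv2.resize(a,(598,598),interpolation=cv2.INTER_CUBIC)
for i,(u,v) in enumerate((q-[300,140])*4.6): cv2.circle(a,(int(u),int(v)),3,(0,0,255) if i<4 else (0,255,0),1)
cv2.imwrite('pics/s8z.png',a)
```

```text
(no output)
```

View pics/s8z.png

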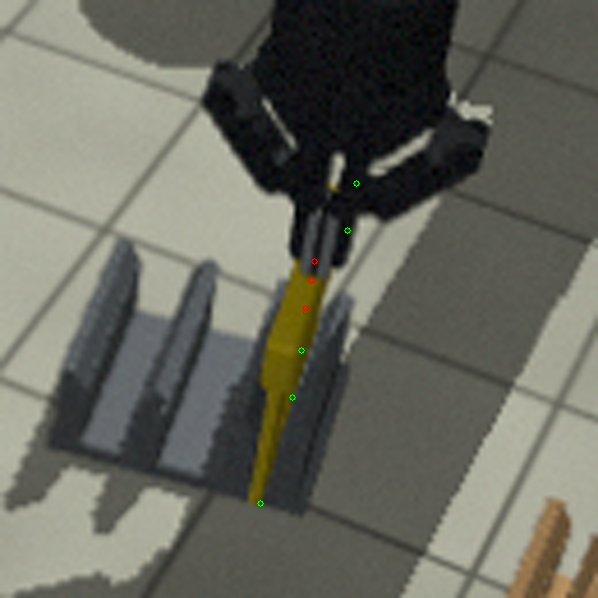

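```bash
cat >> h.py <<'E'
def yel(tag):
    for n in ("scene","side"):
        a=eyes.get_image(n);cv2.imwrite(f"pics/y_{tag}_{n}.png",a[...,::-1])
        h=cv2.cvtColor(a,cv2.COLOR_RGB2HSV);k=cv2.inRange(h,(22,150,50),(38,255,255))
        l=cv2.connectedComponentsWithStats(k);i=1+np.argmax(l[2][1:,4]);print(tag,n,l[2][i],l[3][i].round(1))
E
python3 -c "
from h import *
yel('closed')"
python3 -m pendant '{"travel":[[0,0,0],[0,0,0],[0,0,0],[0,0,0]],"delta_rot":[[0,0,0],[0,0,0],[0,0,0],[0,0,0]]}' 36 20
python3 -c "
from h import *
yel('open')"
python3 -m pendant '{"travel":[[0,0,0],[0,0,0],[0,0,0],[0,0,0]],"delta_rot":[[0,0,0],[0,0,0],[0,0,0],[0,0,0]]}' 18 20
python3 -m pendant '{"travel":[[0,0,0],[0,0,0],[0,0,0],[0,0,0]],"delta_rot":[[0,0,0],[0,0,0],[0,0,0],[0,0,0]]}' 12 20
```

```text
closed scene [354 196  17  53 326] [361.5 219. ]
closed side [194 142  46  56 808] [217.3 162.1]
time_s: 24.92
position: [0.472, 0.1775, 0.0824]
tool_rot: [[-0.0, -0.171, 0.985], [-0.0, 0.985, 0.171], [-1.0, 0.0, -0.0]]
ft_force: [-0.2, -0.1, 0.9]
grip_width: 0.0362
open scene [354 180  19  70 590] [361.9 211. ]
open side [196 142  46  38 697] [220.1 160.3]
time_s: 25.35
position: [0.4723, 0.1774, 0.0832]
tool_rot: [[0.001, -0.171, 0.985], [-0.0, 0.985, 0.171], [-1.0, -0.0, 0.001]]
ft_force: [-3.2, 0.1, 8.1]
grip_width: 0.0176
time_s: 25.68
position: [0.4723, 0.1774, 0.0835]
tool_rot: [[0.001, -0.171, 0.985], [-0.0, 0.985, 0.171], [-1.0, -0.0, 0.001]]
ft_force: [-2.5, -1.5, 9.4]
grip_width: 0.0119
```

Run:
```python
from h import *
yel('now')
R=[]
for n,(x,y) in (("scene",(305,140)),("side",(170,100))):
    row=[]
    for t in ("open","now","closed"):
        a=cv2.imread(f"pics/y_{t}_{n}.png")[y:y+110,x:x+98]
        row.append(cv2.resize(a,(266,299),interpolation=cv2.INTER_CUBIC))
    R.append(np.hstack(row))
cv2.imwrite("pics/m.png",np.vstack(R))
```

```text
now scene [354 180  22  70 426] [363.8 211.7]
now side [194 141  46  43 758] [217.9 160.3]
```

View pics/m.png

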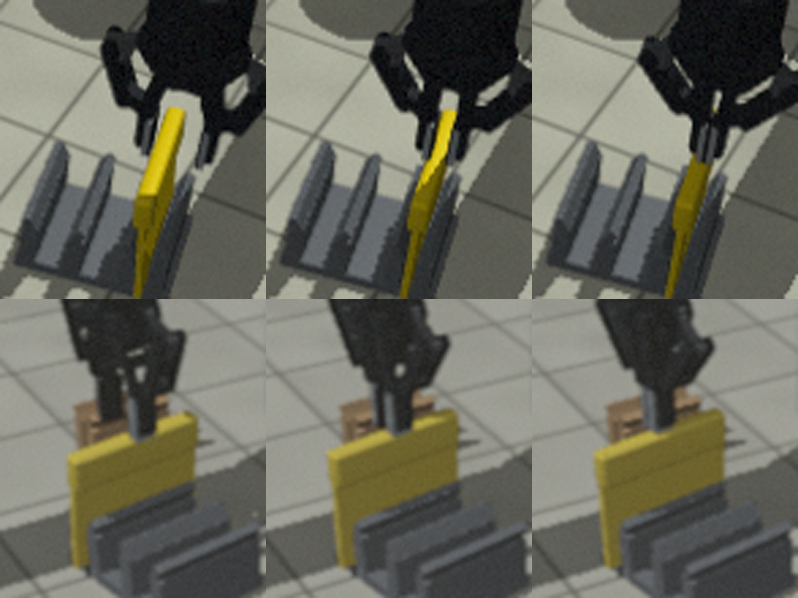

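The last allowed picture shows the fingertips ending at the bar's top edge, so they sit about 28 mm above the reported TCP. The fingers closed above the bar. I'll open and go about 20 mm lower, watching the force.

```bash
python3 -m pendant '{"travel":[[0,0,0],[0,0,0],[0,0,0],[0,0,0]],"delta_rot":[[0,0,0],[0,0,0],[0,0,0],[0,0,0]]}' 42 40
python3 -m pendant '{"travel":[[0,0,-5],[0,0,-5],[0,0,0]],"delta_rot":[[0,0,0],[0,0,0],[0,0,0]]}'
python3 -m pendant '{"travel":[[0,0,-5],[0,0,-5],[0,0,0]],"delta_rot":[[0,0,0],[0,0,0],[0,0,0]]}'
python3 -c "
from h import *
yel('lowopen')"
python3 -m pendant '{"travel":[[0,0,0],[0,0,0],[0,0,0],[0,0,0],[0,0,0]],"delta_rot":[[0,0,0],[0,0,0],[0,0,0],[0,0,0],[0,0,0]]}' 10
```

```text
time_s: 26.12
position: [0.4721, 0.1775, 0.0823]
tool_rot: [[-0.0, -0.171, 0.985], [-0.0, 0.985, 0.171], [-1.0, 0.0, -0.0]]
ft_force: [-0.2, 0.5, -0.3]
grip_width: 0.0418
time_s: 26.37
position: [0.4715, 0.1774, 0.0712]
tool_rot: [[-0.002, -0.171, 0.985], [-0.0, 0.985, 0.171], [-1.0, 0.0, -0.002]]
ft_force: [-0.3, 0.0, 0.0]
grip_width: 0.042
time_s: 26.62
position: [0.4717, 0.1774, 0.0615]
tool_rot: [[-0.002, -0.171, 0.985], [-0.0, 0.985, 0.171], [-1.0, 0.0, -0.002]]
ft_force: [0.4, -0.3, 0.1]
grip_width: 0.042
lowopen scene [354 180  19  69 598] [361.7 211.2]
lowopen side [196 143  46  39 634] [219.1 161. ]
time_s: 27.13
position: [0.4725, 0.1774, 0.0628]
tool_rot: [[0.001, -0.171, 0.985], [-0.0, 0.985, 0.171], [-1.0, -0.0, 0.001]]
ft_force: [-0.2, -0.9, 3.2]
grip_width: 0.0152
```

```bash
python3 -m pendant '{"travel":[[0,0,0],[0,0,0],[0,0,0],[0,0,0]],"delta_rot":[[0,0,0],[0,0,0],[0,0,0],[0,0,0]]}' 0 60
python3 -m pendant '{"travel":[[0,0,10],[0,0,20],[0,0,30],[0,0,35],[0,0,35],[0,0,30],[0,0,0]],"delta_rot":[[0,0,0],[0,0,0],[0,0,0],[0,0,0],[0,0,0],[0,0,0],[0,0,0]]}'
python3 -c "
from h import *
yel('lift')"
```

```text
time_s: 27.47
position: [0.4725, 0.1774, 0.0629]
tool_rot: [[0.001, -0.171, 0.985], [-0.0, 0.985, 0.171], [-1.0, -0.0, 0.001]]
ft_force: [-0.6, -1.2, 5.8]
grip_width: 0.0146
time_s: 28.05
position: [0.4741, 0.178, 0.2279]
tool_rot: [[0.01, -0.172, 0.985], [0.002, 0.985, 0.172], [-1.0, -0.0, 0.01]]
ft_force: [0.5, -0.3, -0.4]
grip_width: 0.0148
lift scene [365 118  23  76 525] [375.8 151.1]
lift side [ 187   69   51   61 1192] [212.8  97.7]
```

```bash
cat > fit.py <<'E'
from h import *
from scipy.optimize import minimize
W1=np.array([[ 0.35687595,-0.89610709,-0.26387809,0.41644226],[0.9341511,0.34200011,0.10196882,0.25229263],[-0.00112865,-0.28289223,0.95915104,0.56807084],[0,0,0,1]])
W3=np.array([[-0.17191893,-0.94557486,-0.27628259,0.41123108],[0.98511027,-0.16538339,-0.04696904,0.12149918],[-0.00127981,-0.28024368,0.95992804,0.42347539],[0,0,0,1]])
def wm(P): m=dict(eyes.camera_model("wrist"));m["pose"]=P;return m
def mask(img,hsv,guess):
    """largest blob of the colour around the guess pixel, convex hull filled"""
    k=cv2.inRange(cv2.cvtColor(img,cv2.COLOR_BGR2HSV),*hsv)
    roi=np.zeros_like(k);cv2.circle(roi,tuple(int(v) for v in guess),60,255,-1);k&=roi
    l=cv2.connectedComponentsWithStats(k);i=1+np.argmax(l[2][1:,4]);k=(l[1]==i)
    h=cv2.convexHull(np.argwhere(k)[:,::-1].astype(np.int32));o=np.zeros(k.shape,np.uint8);cv2.fillConvexPoly(o,h,1)
    return o,k.sum()
def box(L,Wd,z0,z1): return np.array([[a*L/2,b*Wd/2,z] for a in(-1,1) for b in(-1,1) for z in(z0,z1)])
def cost(p,B,views):
    c=0
    for m,k in views:
        h=cv2.convexHull(proj(m,world(B,p[0]/1e3,p[1]/1e3,np.radians(p[2]))).astype(np.float32))
        o=np.zeros(k.shape,np.uint8);cv2.fillConvexPoly(o,np.round(h*16).astype(np.int32),1,shift=4)
        c+=1-(o&k).sum()/(o|k).sum()
    return c/len(views)
def fit(p0,B,views):
    s=np.array([[0,0,0],[6,0,0],[0,6,0],[0,0,6.]])+p0
    r=minimize(cost,p0,(B,views),"Nelder-Mead",options=dict(initial_simplex=s));return r.x.round(1),round(r.fun,3)
WOOD=((5,80,60),(22,255,255))
E
python3 - <<'E'
from fit import *
B=box(.08,.038,0,.058);p0=[537.5,332,3]
V=[]
for m,f in ((wm(W1),"raw_w1.png"),(wm(W3),"raw_w3.png"),(eyes.camera_model("scene"),"y_lift_scene.png")):
    g=proj(m,world([[0,0,.03]],.5375,.332,0))[0];k,n=mask(cv2.imread("pics/"+f),WOOD,g);print(f,g,n,k.sum());V.append((m,k))
for v in V: print(fit(p0,B,[v]))
print("all",fit(p0,B,V))
# check on scraper held: long axis offset vs TCP
E
```

```text
raw_w1.png [352.06150111 167.06196562] 1481 1601
raw_w3.png [426.05109488 246.39503815] 3253 3457
y_lift_scene.png [419.13494157 271.4525845 ] 784 928
(array([538.1, 331.5,   3.1]), np.float64(0.056))
(array([537.1, 330.3,   4.4]), np.float64(0.061))
(array([539.3, 333.2,   2.6]), np.float64(0.053))
all (array([537.7, 332.3,   1.6]), np.float64(0.066))
```

```bash
python3 -m pendant '{"travel":[[4,10,0],[8,19,0],[8,19,0],[8,19,0],[8,19,0],[8,19,0],[8,19,0],[8,19,0],[6,12,0],[0,0,0],[0,0,0],[0,0,0]],"delta_rot":[[0,0,-0.013],[0,0,-0.013],[0,0,-0.013],[0,0,-0.013],[0,0,-0.013],[0,0,-0.013],[0,0,-0.013],[0,0,-0.013],[0,0,-0.013],[0,0,0],[0,0,0],[0,0,0]]}'
python3 - <<'E'
from fit import *
import fit as F
s=env.observe();p=s["position"]*1e3;yaw=-np.degrees(np.arctan2(s["tool_rot"][0,1],s["tool_rot"][1,1]));print(p,yaw)
# visible part of held scraper's lower blade -> compare with prediction in side & scene
z=s["position"][2]-.0528
Bb=np.vstack([box(.12,.006,z,z+.07),box(.12,.016,z+.075,z+.105)])
for n in("side","scene"):
    m=eyes.camera_model(n);a=eyes.get_image(n)[...,::-1].copy();cv2.imwrite(f"pics/y_ov_{n}.png",a)
    g=proj(m,world([[0,0,z+.04]],p[0]/1e3,p[1]/1e3,0))[0];k,c=mask(a,((22,150,50),(38,255,255)),g)
    print(n,c,fit([p[0],p[1],yaw],Bb,[(m,k)]))
E
```

```text
time_s: 29.15
position: [0.5376, 0.3318, 0.2212]
tool_rot: [[-0.002, -0.055, 0.998], [-0.001, 0.998, 0.055], [-1.0, -0.001, -0.002]]
ft_force: [-0.6, -0.9, -0.7]
grip_width: 0.0147
[537.63867501 331.77499944 221.23678216] 3.166137979908989
side 802 (array([535.2, 330. ,  15.3]), np.float64(0.108))
scene 578 (array([536.6, 331.9,   3.5]), np.float64(0.137))
```

```bash
python3 -m pendant '{"travel":[[1.5,0,-20],[0,0,-30],[0,0,-30],[0,0,-20],[0,0,-6],[0,0,-6],[0,0,-6],[0,0,-6],[0,0,0]],"delta_rot":[[0,0,0],[0,0,0],[0,0,0],[0,0,0],[0,0,0],[0,0,0],[0,0,0],[0,0,0],[0,0,0]]}'
python3 -m pendant '{"travel":[[0,0,-6],[0,0,-6],[0,0,-6],[0,0,-6],[0,0,0]],"delta_rot":[[0,0,0],[0,0,0],[0,0,0],[0,0,0],[0,0,0]]}'
```

```text
time_s: 30.0
position: [0.5397, 0.3324, 0.0983]
tool_rot: [[-0.0, -0.055, 0.998], [-0.0, 0.998, 0.055], [-1.0, -0.0, -0.0]]
ft_force: [0.3, -0.0, -1.0]
grip_width: 0.0145
time_s: 30.42
position: [0.5391, 0.3323, 0.073]
tool_rot: [[-0.002, -0.055, 0.998], [-0.001, 0.998, 0.055], [-1.0, -0.0, -0.002]]
ft_force: [-0.3, 0.4, -1.6]
grip_width: 0.0148
```

No contact on the way in. Lower the last 10 mm and feel for the floor.

```bash
python3 -m pendant '{"travel":[[0,0,-4],[0,0,-4],[0,0,-2],[0,0,-1],[0,0,0],[0,0,0]],"delta_rot":[[0,0,0],[0,0,0],[0,0,0],[0,0,0],[0,0,0],[0,0,0]]}'
python3 -m pendant '{"travel":[[0,0,0],[0,0,0],[0,0,0],[0,0,0]],"delta_rot":[[0,0,0],[0,0,0],[0,0,0],[0,0,0]]}' 46
python3 -m pendant '{"travel":[[0,0,15],[0,0,30],[0,0,35],[0,0,35],[0,0,35],[0,0,20],[0,0,0]],"delta_rot":[[0,0,0],[0,0,0],[0,0,0],[0,0,0],[0,0,0],[0,0,0],[0,0,0]]}'
```

```text
time_s: 30.92
position: [0.5398, 0.3325, 0.0636]
tool_rot: [[0.0, -0.055, 0.998], [0.0, 0.998, 0.055], [-1.0, 0.0, 0.0]]
ft_force: [-0.1, -0.6, -1.6]
grip_width: 0.0148
time_s: 31.25
position: [0.5398, 0.3325, 0.0638]
tool_rot: [[0.0, -0.055, 0.998], [0.0, 0.998, 0.055], [-1.0, 0.0, 0.0]]
ft_force: [-0.4, 0.3, -0.1]
grip_width: 0.0463
time_s: 31.83
position: [0.5411, 0.3331, 0.2391]
tool_rot: [[0.009, -0.055, 0.998], [0.003, 0.998, 0.055], [-1.0, 0.003, 0.009]]
ft_force: [-0.9, 0.3, 0.3]
grip_width: 0.0458
```

```bash
cat > chk.py <<'E'
from fit import *
import sys
YEL=((20,120,40),(40,255,255))
def chk(name,p0,B,fixed,hsv,cams):
    for n in cams:
        m=eyes.camera_model(n);a=eyes.get_image(n)[...,::-1].copy()
        g=proj(m,world([[0,0,.07]],p0[0]/1e3,p0[1]/1e3,0))[0];
        k=cv2.inRange(cv2.cvtColor(a,cv2.COLOR_BGR2HSV),*hsv);roi=np.zeros_like(k);cv2.circle(roi,tuple(int(v) for v in g),110,255,-1);k&=roi
        l=cv2.connectedComponentsWithStats(k);i=1+np.argmax(l[2][1:,4]);h=cv2.convexHull(np.argwhere(l[1]==i)[:,::-1].astype(np.int32));K=np.zeros(k.shape,np.uint8);cv2.fillConvexPoly(K,h,1)
        def c(p,dz=0):
            P=world(B+[0,0,p[3]/1e3],p[0]/1e3,p[1]/1e3,np.radians(p[2]))
            if fixed is not None:P=np.vstack([P,fixed])
            h=cv2.convexHull(proj(m,P).astype(np.float32));o=np.zeros(K.shape,np.uint8);cv2.fillConvexPoly(o,np.round(h*16).astype(np.int32),1,shift=4);return 1-(o&K).sum()/(o|K).sum()
        p0=list(p0[:3])+[0];r=minimize(c,p0,method="Nelder-Mead",options=dict(initial_simplex=np.array(p0)+np.vstack([np.zeros(4),np.diag([6,6,6,8.])])))
        print(name,n,r.x.round(1),"iou err",round(r.fun,3),"nominal",round(c(p0),3))
E
python3 - <<'E'
from chk import *
S=np.vstack([box(.12,.006,.01,.07),box(.12,.016,.085,.115)])
chk("scraper",[538,331.7,3.3],S,None,YEL,["wrist","scene","side"])
E
```

```text
scraper wrist [541.3 330.4   2.5  -8. ] iou err 0.062 nominal 0.203
scraper scene [ 5.435e+02  3.315e+02  3.100e+00 -1.000e-01] iou err 0.079 nominal 0.124
scraper side [539.1 335.   11.5  -4.3] iou err 0.063 nominal 0.125
```

```bash
python3 -m pendant '{"travel":[[-5,-25,8],[-5,-25,8],[-5,-25,8],[-5,-25,8],[-5,-25,8],[-5,-25,8],[-5,-25,8],[-5,-25,8],[-5,-25,8],[-5,-25,8],[-5,-25,8],[-5,-25,8],[-5,-25,8],[-5,-25,8],[-5,-25,8],[0,-25,8],[0,0,0],[0,0,0]],"delta_rot":[[0,0,0],[0,0,0],[0,0,0],[0,0,0],[0,0,0],[0,0,0],[0,0,0],[0,0,0],[0,0,0],[0,0,0],[0,0,0],[0,0,0],[0,0,0],[0,0,0],[0,0,0],[0,0,0],[0,0,0],[0,0,0]]}'
python3 - <<'E'
from chk import *
f=lambda L,x,y,a:world(box(L,.053,0,.058),x,y,np.radians(a))
chk("short",[542.6,-92.3,-14.3],box(.12,.02,.01,.13),f(.08,.5426,-.0923,-14.3),WOOD,["wrist","side"])
chk("long",[524,-359,14.8],box(.2,.02,.01,.13),f(.14,.524,-.359,14.8),WOOD,["wrist","side","scene"])
for n in ["scene","side"]:
    a=cv2.imread(f"pics/{n}0.png");b=cv2.resize(eyes.get_image(n)[...,::-1],(800,600))
    cv2.imwrite(f"pics/end_{n}.png",b);m=eyes.camera_model(n)
    # bystander shift: template match of a patch
    for nm,P in (("jar",(.746,.322,.154)),("pin",(.77,-.15,.03)),("pinend",(.764,0,.03)),("spoon",(.75,.171,.01)),("pink",(.405,-.107,.12))):
        u,v=(proj(m,[P])[0]/.7).astype(int);r=35
        t=a[max(v-r,0):v+r,max(u-r,0):u+r];R=cv2.matchTemplate(b,t,cv2.TM_CCOEFF_NORMED);_,s,_,(x,y)=cv2.minMaxLoc(R);print(n,nm,round(s,2),(x-max(u-r,0),y-max(v-r,0)))
E
```

```text
time_s: 33.48
position: [0.4646, -0.0682, 0.3603]
tool_rot: [[-0.002, -0.053, 0.999], [0.001, 0.999, 0.053], [-1.0, 0.001, -0.002]]
ft_force: [-0.4, 0.9, -0.4]
grip_width: 0.0461
short wrist [551.9 -94.  -12.6 -22.7] iou err 0.075 nominal 0.097
short side [544.5 -89.2  -8.2  -3.3] iou err 0.03 nominal 0.063
long wrist [ 5.263e+02 -3.615e+02  1.420e+01  4.000e-01] iou err 0.043 nominal 0.071
long side [ 689.2 -228.1  -84.7  -40.1] iou err 0.067 nominal 0.5
long scene [ 5.245e+02 -3.590e+02  1.510e+01  3.000e-01] iou err 0.036 nominal 0.038
scene jar 0.85 (np.int64(0), np.int64(0))
scene pin 0.99 (np.int64(0), np.int64(0))
scene pinend 0.68 (np.int64(0), np.int64(0))
scene spoon 0.58 (np.int64(0), np.int64(0))
scene pink 0.98 (np.int64(0), np.int64(0))
side jar 1.0 (np.int64(0), np.int64(0))
side pin 0.8 (np.int64(57), np.int64(40))
side pinend 0.82 (np.int64(0), np.int64(-1))
side spoon 0.65 (np.int64(-1), np.int64(0))
side pink 0.74 (np.int64(23), np.int64(-9))
```

```bash
python3 -c "
from rig import close_job
print(close_job())"
```

```text
the job is handed in; nothing more can be done
None
```

I swapped the two boards and moved the scraper to the narrow stand, then handed the job in at about 33.6 s of the 128 s allowed. I had used all 16 picture views by the time I regripped the scraper, so the end state was checked by calculation on fresh images, not by eye.

**What I did, in order**
- Short board from the long stand to the wide groove of the drying block.
- Long board from the short stand to the long stand.
- Short board from the block to the short stand.
- Scraper from the block to the narrow stand.

The first try at the scraper closed on nothing: the fingertips were sitting at the top of its bar. I opened, went 20 mm lower and got a firm grip. The scraper had not been disturbed.

**What the last checks showed**
- **Long board:** the wrist and scene cameras put it within about 3 mm and 1° of its stand, fully down. The side camera's fit failed and is not usable.
- **Short board:** I felt it reach the groove floor. The side camera puts it within about 4 mm, but turned 6° and 3 mm low. The wrist fit is about 9 mm off and 23 mm too low, which is not physically possible, so I did not trust it. By where I released it, it should be within about 1 mm.
- **Scraper:** I felt no floor contact before letting go. By the arm's position it was about 1 mm above the floor and dropped the rest. The three camera fits put it within 1 to 6 mm of the stand's centre along its length, at heights between 0 and 8 mm low. The side fit also shows it turned 8°, so these are noisy.
- **Jar, rolling pin and spoon rest:** they match their starting images to within about a pixel. One side-camera match on the rolling pin disagreed, as did one on the pink look-alike. The scene camera shows both unmoved. I did not check whether the arm was in the way of those two side views.

The highest wrist force reading printed at the end of a move was about 20 N.

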